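# Set out the smelling table

### The arm

A 6-joint arm with a two-finger parallel gripper is mounted at the origin on the work surface. World frame = base frame: x ahead of the robot, y to its left, z up, the work surface at z = 0. Lengths are in mm, angles in rad, forces in N, time in s.
With the tool pointing down it reaches from about 300 to 775 mm from the base axis. Payload 14.6 kg.
Tool frame: the origin (TCP) lies at the very end of the fingers, on their centre line; the grasp point (between the pads) lies 19 mm behind it; z points along the fingers, y is the line along which they close (so a half turn about z gives the same grasp; the last joint's range is limited). The gripper opens to 94 mm and grips with 3 to 60 N. Pads are 16 mm wide; open, the fingers measure 119 mm over their backs; the gripper's body (75 mm by 177 mm) begins 78 mm behind the grasp point.
Start: joints at [1.242, 0.3, 1.521, -0, 1.321, -0.067], TCP at [142.348, 531.249, 177.746] pointing down, gripper open.
Joint ranges: [-3.03, 3.03], [-0.79, 2.21], [0.23, 2.52], [-1.04, 4.18], [0, 3.07], [-2.55, 2.55]. Speed limits (rad/s): [2.22, 2.22, 2.57, 3.14, 3.14, 3.14].

### API

Orientations are given as [roll, pitch, yaw] about the fixed x, y, z axes, in that order (R = Rz(yaw) Ry(pitch) Rx(roll)).
In Python, from cell import manip gives the robot as it stands.
- The arm moves only by the tool servo_tool, never from a script. Its argument "motion" is a list that holds one entry, the list of rows, each a list of 7 numbers: the shift along the world's x, y, z as a fraction of full scale, then the turn, a rotation vector about the world's x, y, z as a fraction of full scale, then the closure, from 0 (fully open) to 1 (shut). In form: [[[x, y, z, rx, ry, rz, gripper], ...]]. A call has 1 to 10 rows; each row is the pose to reach, as a shift and turn from the pose commanded when the call began, turning the shorter way round; what a row does not reach only later rows make up. Full scale, the value 1, is 0.5 m for a shift and pi rad for a turn. A row lasts 1/10 s, in which the tool goes at most 50 mm and 8.59 degrees, less where a joint would pass 70% of its speed; a pose out of reach is approached as far as the arm can. A call with a number of a shift or a turn outside -1 to 1 is refused whole. A call with a gripper value outside its range is refused whole. The fingers move at their own pace and stop on an object; "newtons" is the grip in N (left out, the last holds). Time passes only in rows, so rows that repeat a pose let the fingers close. It gives the time, the measured TCP pose, the force, the opening and the grip force at its end, in the units of the state.
- manip.read_state(): the state, without advancing time (a new reading comes with each control period).
- manip.camera(name): name is "scene" or "top" or "wrist"; returns a dict with "frame" (480x640x3 uint8, red, green, blue), "range_z" (480x640 float32, mm along the optical axis (not along the pixel's ray), 0 where there is no reading), "vfov" (degrees; the focal length in pixels is half the picture's height over the tangent of half this angle, whatever the lens; pixels are square), "cx", "cy" (the principal point, pixels), "cam_to_world" (4x4, takes a point from camera to world coordinates). Camera axes: x right, y down, z forward; pixel columns grow to the right and rows downward; lengths in mm; the calibration is good to about 2 mm. A picture is of the moment at which its call begins.
- manip.sign_off(): hands the job in; it is judged then, once.
The state is a dict: "clock": time; "joints": joint angles; "qd": joint speeds; "effort": joint torques, N m; "eef_pos": TCP position; "eef_rot": TCP orientation; "wrist_force": force on the tool from outside, world axes, zero at the start; "moment": the same for the moment, N m; "finger_gap": finger opening in mm; "finger_force": force on a finger pad.
Only numpy, scipy, OpenCV 4.12 (cv2) and the standard library are available. Lean on these libraries where they do the work, as an engineer would, in place of code of your own. Each camera call takes 0.05 s, during which the arm holds its last target. There are 200 camera calls.

### The job

Finish setting out the smelling table for the marigold (orange) and the mint (green), just as the lavender (violet) has been done: stand each plant's pot in the printed circle on its own picture card, and stand its oil bottle centred straight behind that card (the side away from the robot), a finger's breadth of about 2 cm clear of the back edge. Stand the glass of smelling strips on the brown runner midway between the two cards' circles. Keep everything upright, and leave the lavender pot and bottle where they are.

Things in the scene. Friction and masses are not known exactly. Their poses are not given: they have to be found in the camera images.
- marigold_circle (a point): centre of the orange printed circle (57 mm across) on top of the marigold card: pale card 100 x 78 mm, 2 mm thick, fixed on the table, an orange flower on its front part, orange strips along front and back edges. +x points to the card's back (away from the robot within 0.36 rad), +y to its left, z up. From this point the card reaches 34 mm back, 66 mm to the front, 39 mm to each side
- mint_circle (a point): centre of the green printed circle (57 mm across) on top of the mint card: pale card 100 x 78 mm, 2 mm thick, fixed on the table, a sprig of green leaves on its front part, green strips along front and back edges. +x points to the card's back (away from the robot within 0.36 rad), +y to its left, z up. From this point the card reaches 34 mm back, 66 mm to the front, 39 mm to each side
- runner_mid (a point): the point on the table (z = 0) half-way between the marigold circle and the mint circle, which lie 220 mm apart along y on a brown kraft-paper runner (thin sheet, 335 mm along y, 180 mm along x); +x to its back (away from the robot), +y to its left. Which card is on the left varies
- marigold_pot_mid (a point): centre (half-way up) of the marigold pot: round clear screw-top pot with orange contents and a white lid with an orange flower in a ring of that colour, 50 mm across, 48 mm tall, about 60 g, loose, upright; z is its axis (underside 24 mm below)
- mint_pot_mid (a point): centre (half-way up) of the mint pot: round clear screw-top pot with green contents and a white lid with a green sprig in a ring of that colour, 50 mm across, 48 mm tall, about 60 g, loose, upright; z is its axis (underside 24 mm below)
- marigold_oil_mid (a point): centre (half-way up) of the marigold oil bottle: amber bottle with orange cap and orange band on its label, 32 mm across up to 48 mm above its foot, cap 22 mm across, 76 mm tall, about 70 g, loose, upright; z is its axis (underside 38 mm below)
- mint_oil_mid (a point): centre (half-way up) of the mint oil bottle: amber bottle with green cap and green band on its label, 32 mm across up to 48 mm above its foot, cap 22 mm across, 76 mm tall, about 70 g, loose, upright; z is its axis (underside 38 mm below)
- strip_glass_mid (a point): centre (half-way up its wall) of the glass of smelling strips: plain glass beaker 46 mm across, 56 mm tall, holding white paper strips with blue ends that stand up to about 84 mm above its foot inside its outline; about 80 g, loose, upright; z is its axis (underside 28 mm below)
- lavender_pot_mid (a point): centre (half-way up) of the lavender pot (violet contents, violet sprigs on the lid, 50 mm across, 48 mm tall), already on its card at the left or right side of the table: stays there. It is loose. A fixed stone mortar (92 mm across, 62 mm tall, its pestle up to 125 mm) stands on the opposite side
- lavender_oil_mid (a point): centre (half-way up) of the loose lavender oil bottle (amber, violet cap, 32 mm across, 76 mm tall), already behind the lavender card: stays there. Not listed: a white-capped amber bottle (76 mm tall) and a blue carton (36 x 36 x 78 mm) stand loose among the things to be moved, all of which start 30 mm or more apart

How it is judged:
By the outcome, as a careful person would: the job done as asked, in the order asked, and still so for the second after the job is handed in, with the robot touching nothing.
It also fails if it takes over 120 s, if anything falls off the work surface, if the arm or the gripper's body presses on something with over 40 N, if the wrist force passes 120 N, or if a joint passes its speed limit or range.

## Working session

There is one attempt and no reset: what is moved stays moved. The work goes in short steps, Python scripts to look and compute and a tool call to move; the robot and the scene stay as the last step left them, time stands still between calls to the robot, and variables do not carry over. Pictures are saved under pics/ and viewed, at most 14 in all, crops included, and the job is handed in when it is done.

Besides the shell and the picture viewer there is one more tool, called after "Call:" as a command line: name --argument value ..., lists and objects as JSON in quotes. servo_tool: Moves the arm, as the interface text tells. Its arguments: {"type":"object","properties":{"motion":{"type":"array"},"newtons":{"type":"number"}},"required":["motion"]}

```bash
ls; mkdir -p pics
cat > h.py <<'E'
import numpy as np,cv2
from cell import manip
def shot(n,f):
    c=manip.camera(n); cv2.imwrite(f'pics/{f}.png',c['frame'][...,::-1]); 
    np.savez(f'pics/{f}.npz',**c); return c
def load(f): return dict(np.load(f'pics/{f}.npz'))
def px(c,u,v,z=None,win=1):
    """pixel -> world; by depth, or intersect plane z"""
    f=240/np.tan(np.radians(float(c['vfov']))/2)
    r=np.array([(u-c['cx'])/f,(v-c['cy'])/f,1.]);T=c['cam_to_world']
    if z is None:
        d=c['range_z'][int(v)-win:int(v)+win+1,int(u)-win:int(u)+win+1]; s=np.median(d[d>0])
    else: s=(z-T[2,3])/(T[:3,:3]@r)[2]
    return (T@np.append(r*s,1))[:3].round(1)
E
python3 - <<'E'
from h import *
for n in ('top','scene'):
    c=shot(n,n+'0'); print(n,c['vfov'],c['cam_to_world'].round(2).tolist())
s=manip.read_state();print(s)
E
```

```text
pics
top 56.257030481393166 [[-0.01, -1.0, 0.05, 427.79], [-1.0, 0.01, 0.01, -16.65], [-0.01, -0.05, -1.0, 1017.55], [0.0, 0.0, 0.0, 1.0]]
scene 45.71873101370146 [[0.21, 0.69, -0.7, 1341.18], [0.98, -0.15, 0.14, -160.08], [-0.01, -0.71, -0.7, 945.75], [0.0, 0.0, 0.0, 1.0]]
{'clock': 0.1, 'joints': array([ 1.24235865e+00,  3.00409181e-01,  1.52147373e+00, -7.34022210e-06,
        1.32067745e+00, -6.65650222e-02]), 'qd': array([ 1.05377150e-03, -2.36406274e-03, -1.44494587e-03, -9.91670020e-05,
        2.75181435e-03, -6.43512592e-04]), 'effort': array([ 4.07457683e-04, -5.32643831e+01, -3.53274000e+01,  7.08956877e-02,
        2.35681218e-02, -5.64030188e-05]), 'eef_pos': array([142.29882318, 531.02683619, 177.26571391]), 'eef_rot': array([-3.14062662e+00, -5.72734350e-05,  2.87972179e+00]), 'wrist_force': array([-0.33473141, -0.86902203, -0.00524042]), 'moment': array([ 0.03196408,  0.00192851, -0.01475193]), 'finger_force': 0.0, 'finger_gap': 93.9361783673976}
```

View pics/top0.png

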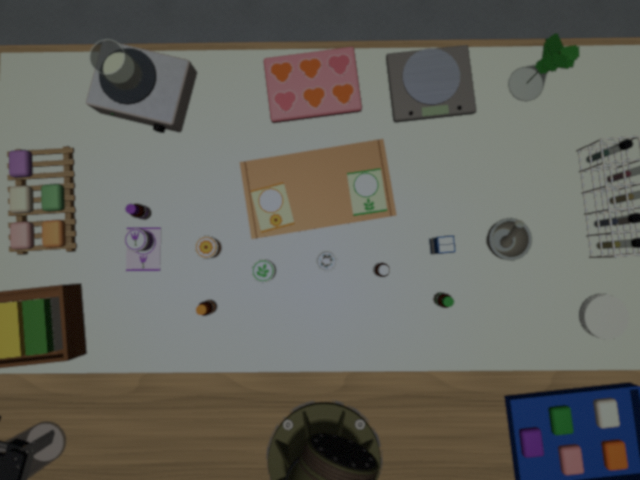

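View pics/scene0.png

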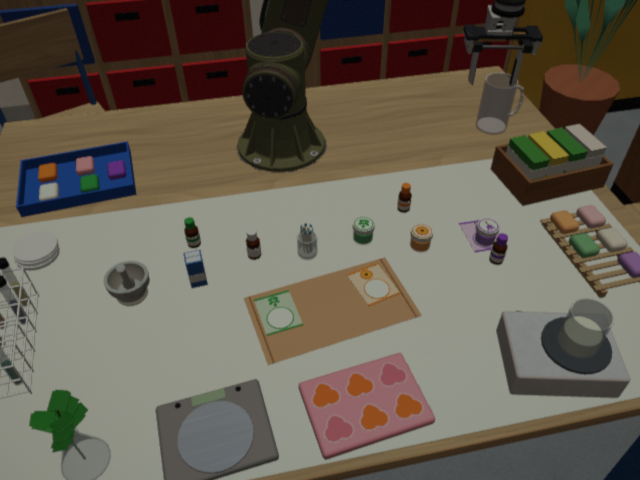

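Run:
```python
from h import *
im=cv2.imread('pics/top0.png')
im=np.clip(255*(im/255.)**.6,0,255).astype('uint8')
def crop(x,y,w,h,s,f):cv2.imwrite(f'pics/{f}.png',cv2.resize(im[y:y+h,x:x+w],None,fx=s,fy=s,interpolation=cv2.INTER_CUBIC))
crop(235,130,165,115,4.8,'runner')
crop(110,195,360,130,2.2,'items')
```

```text
(no output)
```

View pics/runner.png

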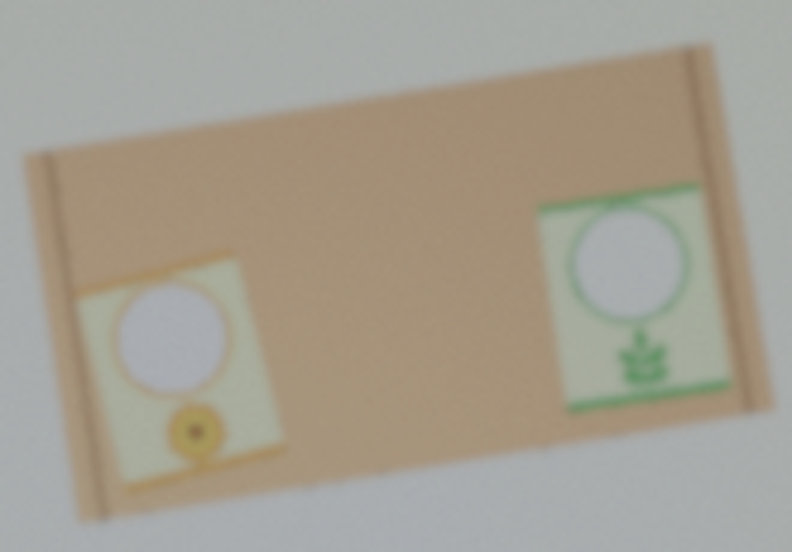

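View pics/items.png

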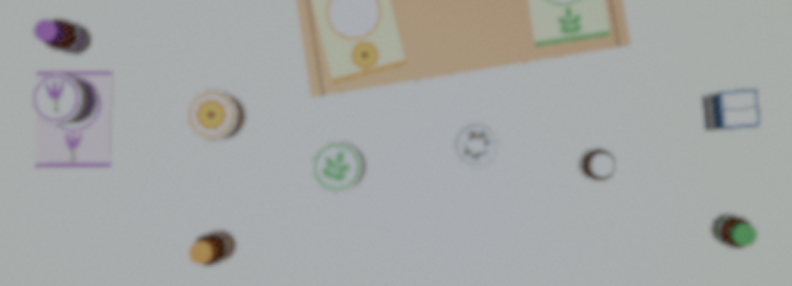

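Run:
```python
from h import *
c=load('top0')
R=lambda u,v,z=2:px(c,235+u/4.8-.4,130+v/4.8-.4,z)
I=lambda u,v,z:px(c,110+u/2.2-.3,195+v/2.2-.3,z)
mg,mi=R(173,338),R(629,265)
for n,p,k in(('marigold',mg,[(77,297),(238,255),(285,448),(127,490)]),('mint',mi,[(538,208),(698,184),(731,385),(569,409)])):
    q=np.array([R(*a) for a in k]); d=(q[0]+q[1]-q[2]-q[3])/2;d2=q[0]-q[1]+q[3]-q[2];yaw=np.arctan2(d[1],d[0]);y2=np.arctan2(-d2[0],d2[1])
    e=np.array([np.cos(yaw),np.sin(yaw),0])
    m=q.mean(0)+16*e
    print(n,'circle',p,'from corners',m.round(1),'len',np.linalg.norm(d),'yaw',yaw,y2,'oil target',((p+m)/2+70*e).round(1))
print('dist',np.linalg.norm(mg-mi),'mid',(mg+mi)/2)
for n,a in dict(mgpot=(210,114,48),mipot=(338,165,48),mgoil=(203,250,76),mioil=(742,233,76),glass=(476,144,56),glassfoot=(478,146,0),white=(602,165,76),lavoil=(48,30,76),lavpot=(58,98,48),box=(712,110,78),lavcirc=(73,98,2)).items():print(n,I(*a))
```

```text
marigold circle [575.3 115.8   2. ] from corners [574.4 115.6   2. ] len 95.02579912844722 yaw 0.24229873079841657 0.24993909368599357 oil target [642.8 132.5   2. ]
mint circle [ 608.  -100.9    2. ] from corners [ 608.8 -100.8    2. ] len 97.14953679766046 yaw 0.1435711195662584 0.13850537267884383 oil target [677.7 -90.8   2. ]
dist 219.15332532270642 mid [591.65   7.45   2.  ]
mgpot [468.6 252.1  48. ]
mipot [417.4 126.   48. ]
mgoil [338.3 250.3  76. ]
mioil [ 350.3 -260.6   76. ]
glass [436.7  -9.7  56. ]
glassfoot [435.2 -11.3   0. ]
white [ 415.6 -129.4   76. ]
lavoil [549.8 401.   76. ]
lavpot [485.8 402.6  48. ]
box [ 466.8 -234.3   78. ]
lavcirc [488.4 406.9   2. ]
```

Call:
servo_tool --motion '[[[0.652,-0.558,0,0,0,0.0833,0],[0.652,-0.558,0,0,0,0.0833,0],[0.652,-0.558,0,0,0,0.0833,0],[0.652,-0.558,0,0,0,0.0833,0],[0.652,-0.558,0,0,0,0.0833,0],[0.652,-0.558,0,0,0,0.0833,0],[0.652,-0.558,0,0,0,0.0833,0],[0.652,-0.558,0,0,0,0.0833,0],[0.652,-0.558,0,0,0,0.0833,0],[0.652,-0.558,0,0,0,0.0833,0]]]' --newtons 12

```text
clock: 1.1
eef_pos: [470.5, 249.6, 177.2]
eef_rot: [-3.141, -0.001, 3.137]
wrist_force: [-0.6, -0.6, 0.2]
finger_gap: 94.0
finger_force: 0.0
```

Run:
```python
from h import *
c=shot('wrist','w1');s=manip.read_state();print(s['eef_pos'],s['eef_rot'],s['joints'],c['vfov'],c['cam_to_world'].round(2).tolist())
```

```text
[469.08589097 250.99617238 177.1718994 ] [-3.14115805e+00 -9.34814674e-04  3.13866823e+00] [ 4.22468702e-01  2.61014774e-01  1.57204847e+00 -1.04450141e-05
  1.30956026e+00 -1.14540070e+00] 63.9944330722321 [[0.0, 0.96, 0.27, 390.37], [1.0, -0.0, -0.0, 249.58], [-0.0, 0.27, -0.96, 382.4], [0.0, 0.0, 0.0, 1.0]]
```

View pics/w1.png

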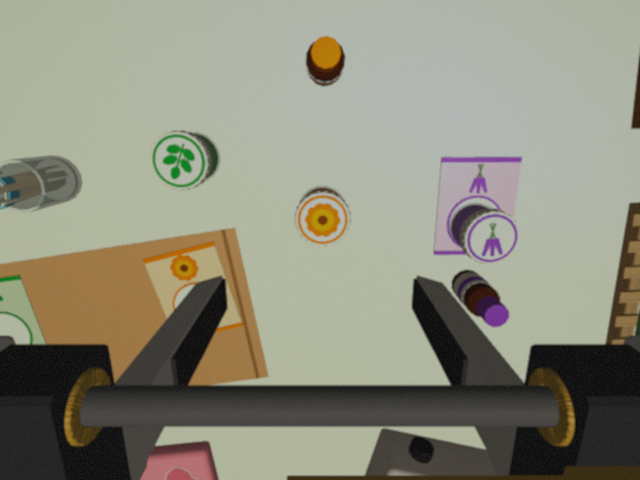

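Run:
```python
from h import *
c=load('w1')
for n,a in dict(mgpot=(322.5,219,48),mipot=(181,160,48),mgoil=(326,52,76),lavpot=(491,237,48),glass=(55,182,28),mgfoot=(185,328,2)).items():print(n,px(c,*a))
```

```text
mgpot [468.3 252.1  48. ]
mipot [416.1 131.1  48. ]
mgoil [337.  254.6  76. ]
lavpot [485.6 404.5  48. ]
glass [437.1   5.8  28. ]
mgfoot [601.9 100.5   2. ]
```

Call:
servo_tool --motion '[[[0,0,-0.1,0,0,0,0],[0,0,-0.2,0,0,0,0],[0,0,-0.28,0,0,0,0],[0,0,-0.33,0,0,0,0],[0,0,-0.33,0,0,0,0],[0,0,-0.33,0,0,0,0.6],[0,0,-0.33,0,0,0,0.6],[0,0,-0.33,0,0,0,0.6],[0,0,-0.33,0,0,0,0.6],[0,0,-0.33,0,0,0,0.6]]]' --newtons 12

```text
clock: 2.15
eef_pos: [468.6, 252.3, 13.3]
eef_rot: [3.141, 0.001, 3.141]
wrist_force: [1.0, -0.1, 0.4]
finger_gap: 57.3
finger_force: 0.0
```

Call:
servo_tool --motion '[[[0,0,0,0,0,0,0.6],[0,0,0,0,0,0,0.6],[0,0,0,0,0,0,0.6],[0,0,0.05,0,0,0,0.6],[0,0,0.13,0,0,0,0.6],[0,0,0.23,0,0,0,0.6],[0,0,0.23,0,0,0,0.6]]]'

```text
clock: 2.85
eef_pos: [470.8, 253.4, 133.8]
eef_rot: [3.138, 0.009, 3.142]
wrist_force: [0.7, 0.4, -0.8]
finger_gap: 49.2
finger_force: 12.0
```

Call:
servo_tool --motion '[[[0.343,-0.488,0,0,0,0,0.6],[0.343,-0.488,0,0,0,0,0.6],[0.343,-0.488,0,0,0,0,0.6],[0.343,-0.488,0,0,0,0,0.6],[0.343,-0.488,0,0,0,0,0.6],[0.343,-0.488,0,0,0,0,0.6],[0.343,-0.488,0,0,0,0,0.6],[0.343,-0.488,0,0,0,0,0.6],[0.343,-0.488,0,0,0,0,0.6]]]'

```text
clock: 3.75
eef_pos: [639.3, 9.2, 127.2]
eef_rot: [3.141, -0.001, -3.141]
wrist_force: [-0.5, 0.1, -0.5]
finger_gap: 49.3
finger_force: 12.0
```

Run:
```python
from h import *
c=shot('wrist','w2');s=manip.read_state();print(s['eef_pos'],s['eef_rot'])
```

```text
[639.29958731   9.4486077  127.53333075] [ 3.14144630e+00 -4.70817020e-04 -3.14038407e+00]
```

View pics/w2.png

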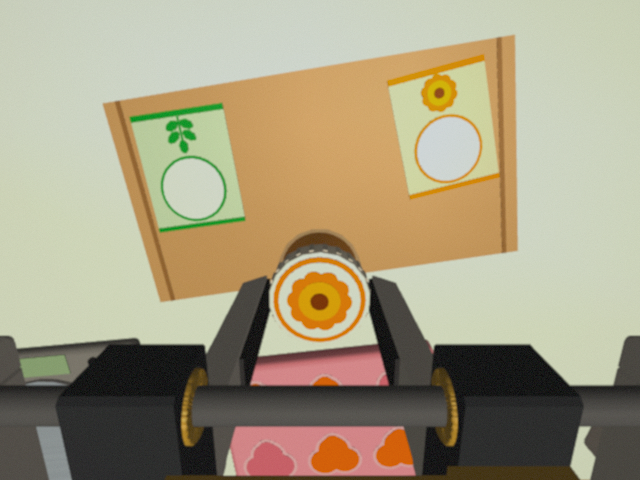

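Run:
```python
from h import *
c=load('w2')
def card(fl,fr,bl,br,p):
    q=[px(c,*a,2) for a in(fl,fr,bl,br)];d=(q[2]+q[3]-q[0]-q[1])/2;yaw=np.arctan2(d[1],d[0])
    C=px(c,*p,2);e=np.array([np.cos(yaw),np.sin(yaw),0]);print(C,yaw,np.linalg.norm(d),'corner est',np.mean(q,0)+16*e)
card((388,83),(484,57),(409,198),(499,175),(448,148.5))
card((131,119),(222,105),(160,231),(244,218),(193.5,188))
print('pot lid',px(c,319,297,175-12))
```

```text
[575.4 116.9   2. ] 0.2463719491157301 95.74103091151675 corner est [576.54185819 116.9771932    2.        ]
[608.8 -99.6   2. ] 0.13628079677639252 95.68719872584833 corner est [609.75165017 -99.4262505    2.        ]
pot lid [637.1   8.7 163. ]
```

Call:
servo_tool --motion '[[[-0.128,0.2166,0,0,0,0,0.6],[-0.128,0.2166,0,0,0,0,0.6],[-0.128,0.2166,0,0,0,0,0.6],[-0.128,0.2166,-0.08,0,0,0,0.6],[-0.128,0.2166,-0.16,0,0,0,0.6],[-0.128,0.2166,-0.2,0,0,0,0.6],[-0.128,0.2166,-0.215,0,0,0,0.6],[-0.128,0.2166,-0.225,0,0,0,0.6],[-0.128,0.2166,-0.225,0,0,0,0.6],[-0.128,0.2166,-0.225,0,0,0,0.6]]]'

```text
clock: 4.8
eef_pos: [576.4, 116.8, 16.5]
eef_rot: [3.141, 0.002, -3.142]
wrist_force: [0.4, -0.2, -0.1]
finger_gap: 49.4
finger_force: 12.0
```

Call:
servo_tool --motion '[[[0,0,0,0,0,0,0.6],[0,0,-0.001,0,0,0,0.6],[0,0,-0.001,0,0,0,0.6],[0,0,-0.001,0,0,0,0.6]]]'

```text
clock: 5.2
eef_pos: [576.0, 116.5, 15.0]
eef_rot: [3.142, 0.0, 3.141]
wrist_force: [-0.5, 0.4, 2.0]
finger_gap: 49.3
finger_force: 12.0
```

Call:
servo_tool --motion '[[[0,0,0,0,0,0,0.2],[0,0,0,0,0,0,0.2],[0,0,0,0,0,0,0.2],[0,0,0,0,0,0,0.2],[0,0,0,0,0,0,0.2],[0,0,0.05,0,0,0,0.2],[0,0,0.15,0,0,0,0.2],[0,0,0.25,0,0,0,0.2],[0,0,0.27,0,0,0,0.1]]]'

```text
clock: 6.1
eef_pos: [577.9, 116.8, 155.8]
eef_rot: [3.14, 0.009, 3.141]
wrist_force: [0.4, 0.5, 0.1]
finger_gap: 80.2
finger_force: 0.0
```

Call:
servo_tool --motion '[[[-0.476,0.272,0,0,0,0,0.1],[-0.476,0.272,0,0,0,0,0.1],[-0.476,0.272,0,0,0,0,0.1],[-0.476,0.272,0,0,0,0,0.1],[-0.476,0.272,0,0,0,0,0.1],[-0.476,0.272,0,0,0,0,0.1],[-0.476,0.272,0,0,0,0,0.1],[-0.476,0.272,0,0,0,0,0.1]]]'

```text
clock: 6.9
eef_pos: [337.9, 252.7, 149.7]
eef_rot: [3.142, 0.0, -3.141]
wrist_force: [-0.1, -1.0, -0.1]
finger_gap: 84.5
finger_force: 0.0
```

Run:
```python
from h import *
c=shot('wrist','w3');t=shot('top','top3');s=manip.read_state();print(s['eef_pos'],s['eef_rot'])
a=c['frame'][80:460,:,::-1]
b=cv2.resize(t['frame'][130:250,235:400,::-1],None,fx=2.4,fy=2.4,interpolation=cv2.INTER_CUBIC)
cv2.imwrite('pics/v3.png',np.vstack([cv2.copyMakeBorder(a[:290],0,0,0,0,0),cv2.copyMakeBorder(b,0,0,0,640-b.shape[1],0)]))
```

```text
[338.47939723 252.1848507  149.54027265] [-3.14137346e+00 -1.32412299e-04  3.14081533e+00]
```

View pics/v3.png

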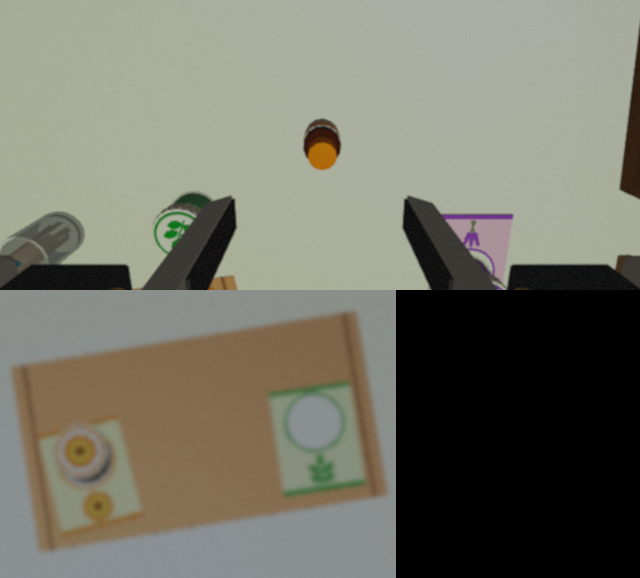

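Run:
```python
from h import *
print(px(load('w3'),322,235,76),px(load('top3'),235+80/2.4-.3,130+161/2.4-.3,50),px(load('w3'),179,308,48))
```

```text
[335.3 254.4  76. ] [575.4 115.2  50. ] [409.7 129.5  48. ]
```

Call:
servo_tool --motion '[[[-0.002,0.001,-0.1,0,0,0,0.1],[-0.002,0.001,-0.2,0,0,0,0.1],[-0.002,0.001,-0.271,0,0,0,0.1],[-0.002,0.001,-0.271,0,0,0,0.4],[-0.002,0.001,-0.271,0,0,0,0.8],[-0.002,0.001,-0.271,0,0,0,0.8],[-0.002,0.001,-0.271,0,0,0,0.8],[-0.002,0.001,-0.271,0,0,0,0.8],[-0.002,0.001,-0.271,0,0,0,0.8],[-0.002,0.001,-0.271,0,0,0,0.8]]]'

```text
clock: 8.0
eef_pos: [337.0, 253.2, 14.6]
eef_rot: [3.141, 0.001, 3.142]
wrist_force: [0.8, 0.2, 0.6]
finger_gap: 31.7
finger_force: 0.2
```

Call:
servo_tool --motion '[[[0,0,0,0,0,0,0.8],[0,0,0,0,0,0,0.8],[0,0,0,0,0,0,0.8],[0,0,0,0,0,0,0.8],[0,0,0.05,0,0,0,0.8],[0,0,0.15,0,0,0,0.8],[0,0,0.23,0,0,0,0.8],[0,0,0.23,0,0,0,0.8]]]'

```text
clock: 8.8
eef_pos: [338.6, 254.1, 133.5]
eef_rot: [3.138, 0.006, 3.142]
wrist_force: [-0.2, 0.1, -0.9]
finger_gap: 30.8
finger_force: 12.0
```

Call:
servo_tool --motion '[[[0.6126,-0.2394,0,0,0,0,0.8],[0.6126,-0.2394,0,0,0,0,0.8],[0.6126,-0.2394,0,0,0,0,0.8],[0.6126,-0.2394,0,0,0,0,0.8],[0.6126,-0.2394,0,0,0,0,0.8],[0.6126,-0.2394,0,0,0,0,0.8],[0.6126,-0.2394,0,0,0,0,0.8],[0.6126,-0.2394,0,0,0,0,0.8],[0.6126,-0.2394,0,0,0,0,0.8]]]'

```text
clock: 9.7
eef_pos: [642.5, 133.1, 127.3]
eef_rot: [-3.141, -0.003, 3.141]
wrist_force: [-1.7, 0.9, -0.3]
finger_gap: 30.5
finger_force: 12.0
```

Call:
servo_tool --motion '[[[0,0,-0.08,0,0,0,0.8],[0,0,-0.16,0,0,0,0.8],[0,0,-0.21,0,0,0,0.8],[0,0,-0.222,0,0,0,0.8],[0,0,-0.228,0,0,0,0.8],[0,0,-0.228,0,0,0,0.8],[0,0,-0.228,0,0,0,0.8],[0,0,-0.228,0,0,0,0.8]]]'

```text
clock: 10.5
eef_pos: [643.7, 133.5, 16.5]
eef_rot: [3.141, 0.002, 3.142]
wrist_force: [0.8, -0.4, -1.2]
finger_gap: 31.3
finger_force: 12.0
```

Call:
servo_tool --motion '[[[0,0,-0.001,0,0,0,0.8],[0,0,-0.001,0,0,0,0.8],[0,0,-0.001,0,0,0,0.8],[0,0,-0.001,0,0,0,0.8]]]'

```text
clock: 10.9
eef_pos: [643.2, 133.3, 14.8]
eef_rot: [3.142, 0.0, 3.141]
wrist_force: [0.3, -0.0, -0.4]
finger_gap: 31.0
finger_force: 12.0
```

Call:
servo_tool --motion '[[[0,0,-0.0015,0,0,0,0.8],[0,0,-0.0015,0,0,0,0.8],[0,0,-0.0015,0,0,0,0.8],[0,0,-0.0015,0,0,0,0.45],[0,0,-0.0015,0,0,0,0.45],[0,0,-0.0015,0,0,0,0.45],[0,0,-0.0015,0,0,0,0.45],[0,0,0.05,0,0,0,0.4],[0,0,0.15,0,0,0,0.3],[0,0,0.25,0,0,0,0.2]]]'

```text
clock: 11.9
eef_pos: [642.5, 133.2, 140.7]
eef_rot: [-3.141, -0.002, 3.141]
wrist_force: [0.1, 0.2, -0.1]
finger_gap: 69.3
finger_force: 0.0
```

Call:
servo_tool --motion '[[[-0.4526,-0.0086,0.02,0,0,0,0.05],[-0.4526,-0.0086,0.02,0,0,0,0.05],[-0.4526,-0.0086,0.02,0,0,0,0.05],[-0.4526,-0.0086,0.02,0,0,0,0.05],[-0.4526,-0.0086,0.02,0,0,0,0.05],[-0.4526,-0.0086,0.02,0,0,0,0.05],[-0.4526,-0.0086,0.02,0,0,0,0.05]]]'

```text
clock: 12.6
eef_pos: [417.3, 129.2, 150.3]
eef_rot: [3.141, 0.001, -3.141]
wrist_force: [-0.4, 0.1, 0.2]
finger_gap: 89.2
finger_force: 0.0
```

Run:
```python
from h import *
c=shot('wrist','w4');t=shot('top','top4');s=manip.read_state();print(s['eef_pos'])
b=cv2.resize(t['frame'][130:250,235:400,::-1],None,fx=2.4,fy=2.4,interpolation=cv2.INTER_CUBIC)
cv2.imwrite('pics/v4.png',np.vstack([c['frame'][80:370,:,::-1],cv2.copyMakeBorder(b,0,0,0,640-b.shape[1],0)]))
```

```text
[417.68126093 129.05875593 149.73577314]
```

View pics/v4.png

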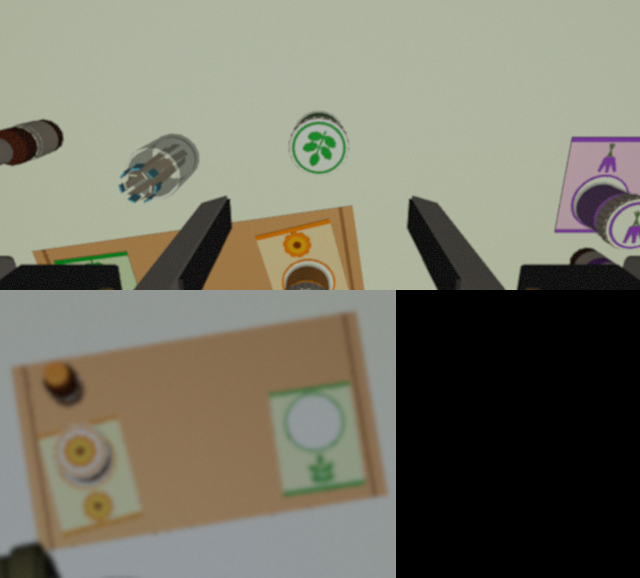

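Run:
```python
from h import *
w=load('w4');print(px(w,319,227,48),px(load('top4'),235+58/2.4-.3,130+85/2.4-.3,76),px(w,172,242,0))
```

```text
[415.9 128.7  48. ] [639.3 131.   76. ] [443.2 -13.2   0. ]
```

Call:
servo_tool --motion '[[[0,0,-0.1,0,0,0,0.05],[0,0,-0.2,0,0,0,0.05],[0,0,-0.25,0,0,0,0.05],[0,0,-0.2736,0,0,0,0.1],[0,0,-0.2736,0,0,0,0.6],[0,0,-0.2736,0,0,0,0.6],[0,0,-0.2736,0,0,0,0.6],[0,0,-0.2736,0,0,0,0.6],[0,0,-0.2736,0,0,0,0.6],[0,0,-0.2736,0,0,0,0.6]]]'

```text
clock: 13.7
eef_pos: [417.4, 129.2, 13.7]
eef_rot: [3.141, 0.001, 3.142]
wrist_force: [-1.2, 0.1, 7.0]
finger_gap: 49.3
finger_force: 12.0
```

Call:
servo_tool --motion '[[[0,0,0,0,0,0,0.6],[0,0,0,0,0,0,0.6],[0,0,0,0,0,0,0.6],[0,0,0.05,0,0,0,0.6],[0,0,0.13,0,0,0,0.6],[0,0,0.23,0,0,0,0.6],[0,0,0.23,0,0,0,0.6]]]'

```text
clock: 14.4
eef_pos: [419.5, 129.7, 133.6]
eef_rot: [3.14, 0.009, -3.142]
wrist_force: [0.7, 1.6, -1.5]
finger_gap: 49.1
finger_force: 12.0
```

Call:
servo_tool --motion '[[[0.3846,-0.4586,0,0,0,0,0.6],[0.3846,-0.4586,0,0,0,0,0.6],[0.3846,-0.4586,0,0,0,0,0.6],[0.3846,-0.4586,0,0,0,0,0.6],[0.3846,-0.4586,0,0,0,0,0.6],[0.3846,-0.4586,0,0,0,0,0.6],[0.3846,-0.4586,0,0,0,0,0.6],[0.3846,-0.4586,0,0,0,0,0.6]]]'

```text
clock: 15.2
eef_pos: [608.8, -100.7, 126.6]
eef_rot: [3.141, -0.002, 3.14]
wrist_force: [0.5, 0.4, -0.6]
finger_gap: 49.4
finger_force: 12.0
```

Call:
servo_tool --motion '[[[0,0,-0.08,0,0,0,0.6],[0,0,-0.16,0,0,0,0.6],[0,0,-0.2,0,0,0,0.6],[0,0,-0.215,0,0,0,0.6],[0,0,-0.223,0,0,0,0.6],[0,0,-0.226,0,0,0,0.6],[0,0,-0.226,0,0,0,0.6],[0,0,-0.226,0,0,0,0.6],[0,0,-0.226,0,0,0,0.6],[0,0,-0.226,0,0,0,0.6]]]'

```text
clock: 16.2
eef_pos: [609.5, -100.3, 15.8]
eef_rot: [-3.141, 0.001, 3.141]
wrist_force: [-1.5, 0.4, 5.7]
finger_gap: 49.3
finger_force: 12.0
```

Call:
servo_tool --motion '[[[0,0,0,0,0,0,0.2],[0,0,0,0,0,0,0.2],[0,0,0,0,0,0,0.2],[0,0,0,0,0,0,0.2],[0,0,0,0,0,0,0.2],[0,0,0.05,0,0,0,0.2],[0,0,0.15,0,0,0,0.2],[0,0,0.25,0,0,0,0.2],[0,0,0.27,0,0,0,0.1]]]'

```text
clock: 17.1
eef_pos: [611.2, -100.7, 156.3]
eef_rot: [-3.14, 0.009, 3.142]
wrist_force: [-0.5, 0.3, 0.3]
finger_gap: 80.2
finger_force: 0.0
```

Call:
servo_tool --motion '[[[-0.5176,-0.3194,0,0,0,0,0.1],[-0.5176,-0.3194,0,0,0,0,0.1],[-0.5176,-0.3194,0,0,0,0,0.1],[-0.5176,-0.3194,0,0,0,0,0.1],[-0.5176,-0.3194,0,0,0,0,0.1],[-0.5176,-0.3194,0,0,0,0,0.1],[-0.5176,-0.3194,0,0,0,0,0.1],[-0.5176,-0.3194,0,0,0,0,0.1],[-0.5176,-0.3194,0,0,0,0,0.1]]]'

```text
clock: 18.0
eef_pos: [351.1, -259.6, 149.8]
eef_rot: [3.141, 0.0, -3.141]
wrist_force: [-0.4, 0.2, -0.7]
finger_gap: 84.4
finger_force: 0.0
```

Run:
```python
from h import *
c=shot('wrist','w5');t=shot('top','top5');s=manip.read_state();print(s['eef_pos'],s['joints'])
b=cv2.resize(t['frame'][130:250,235:400,::-1],None,fx=2.4,fy=2.4,interpolation=cv2.INTER_CUBIC)
cv2.imwrite('pics/v5.png',np.vstack([c['frame'][80:370,:,::-1],cv2.copyMakeBorder(b,0,0,0,640-b.shape[1],0)]))
```

```text
[ 351.25196068 -259.26989798  149.72173747] [-7.19868111e-01  7.28571263e-02  1.85867379e+00  1.15298161e-04
  1.21040957e+00 -2.29222314e+00]
```

View pics/v5.png

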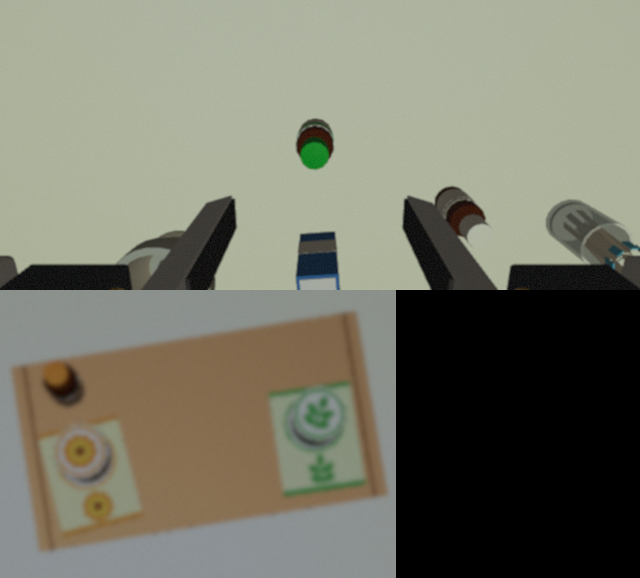

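Run:
```python
from h import *
print(px(load('w5'),314.5,235,76),px(load('top5'),235+319/2.4-.3,130+122/2.4-.3,50))
```

```text
[ 348.5 -263.4   76. ] [ 608.8 -101.4   50. ]
```

Call:
servo_tool --motion '[[[-0.001,-0.005,-0.1,0,0,0,0.1],[-0.001,-0.005,-0.2,0,0,0,0.1],[-0.001,-0.005,-0.271,0,0,0,0.1],[-0.001,-0.005,-0.271,0,0,0,0.4],[-0.001,-0.005,-0.271,0,0,0,0.8],[-0.001,-0.005,-0.271,0,0,0,0.8],[-0.001,-0.005,-0.271,0,0,0,0.8],[-0.001,-0.005,-0.271,0,0,0,0.8],[-0.001,-0.005,-0.271,0,0,0,0.8],[-0.001,-0.005,-0.271,0,0,0,0.8]]]'

```text
clock: 19.1
eef_pos: [350.0, -262.6, 14.8]
eef_rot: [-3.141, 0.0, 3.141]
wrist_force: [-0.4, -0.4, 0.6]
finger_gap: 32.0
finger_force: 0.4
```

Call:
servo_tool --motion '[[[0,0,0,0,0,0,0.8],[0,0,0,0,0,0,0.8],[0,0,0,0,0,0,0.8],[0,0,0,0,0,0,0.8],[0,0,0.05,0,0,0,0.8],[0,0,0.15,0,0,0,0.8],[0,0,0.25,0,0,0,0.8],[0,0,0.25,0,0,0,0.8]]]'

```text
clock: 19.9
eef_pos: [351.7, -264.0, 144.8]
eef_rot: [-3.136, 0.007, -3.142]
wrist_force: [0.7, 0.3, -1.9]
finger_gap: 30.6
finger_force: 12.0
```

Call:
servo_tool --motion '[[[0.656,0.344,0,0,0,0,0.8],[0.656,0.344,0,0,0,0,0.8],[0.656,0.344,0,0,0,0,0.8],[0.656,0.344,0,0,0,0,0.8],[0.656,0.344,0,0,0,0,0.8],[0.656,0.344,0,0,0,0,0.8],[0.656,0.344,0,0,0,0,0.8],[0.656,0.344,0,0,0,0,0.8],[0.656,0.344,0,0,0,0,0.8],[0.656,0.344,0,0,0,0,0.8]]]'

```text
clock: 20.9
eef_pos: [677.2, -90.4, 137.8]
eef_rot: [3.141, -0.002, -3.141]
wrist_force: [-0.3, -0.5, -0.4]
finger_gap: 31.0
finger_force: 12.0
```

Call:
servo_tool --motion '[[[0,0,-0.09,0,0,0,0.8],[0,0,-0.18,0,0,0,0.8],[0,0,-0.23,0,0,0,0.8],[0,0,-0.244,0,0,0,0.8],[0,0,-0.249,0,0,0,0.8],[0,0,-0.25,0,0,0,0.8],[0,0,-0.25,0,0,0,0.8],[0,0,-0.25,0,0,0,0.8],[0,0,-0.25,0,0,0,0.8],[0,0,-0.25,0,0,0,0.8]]]'

```text
clock: 21.9
eef_pos: [678.0, -90.5, 14.8]
eef_rot: [-3.141, 0.0, 3.142]
wrist_force: [-0.3, -0.2, 0.9]
finger_gap: 30.9
finger_force: 12.0
```

Call:
servo_tool --motion '[[[0,0,-0.001,0,0,0,0.8],[0,0,-0.001,0,0,0,0.8],[0,0,-0.001,0,0,0,0.45],[0,0,-0.001,0,0,0,0.45],[0,0,-0.001,0,0,0,0.45],[0,0,-0.001,0,0,0,0.45],[0,0,0.05,0,0,0,0.4],[0,0,0.15,0,0,0,0.3],[0,0,0.25,0,0,0,0.2],[0,0,0.27,0,0,0,0.1]]]'

```text
clock: 22.9
eef_pos: [679.9, -90.8, 156.4]
eef_rot: [-3.14, 0.009, -3.142]
wrist_force: [0.0, 0.0, 0.7]
finger_gap: 76.6
finger_force: 0.0
```

Call:
servo_tool --motion '[[[-0.482,0.159,0,0,0,0,0],[-0.482,0.159,0,0,0,0,0],[-0.482,0.159,0,0,0,0,0],[-0.482,0.159,0,0,0,0,0],[-0.482,0.159,0,0,0,0,0],[-0.482,0.159,0,0,0,0,0],[-0.482,0.159,0,0,0,0,0],[-0.482,0.159,0,0,0,0,0]]]'

```text
clock: 23.7
eef_pos: [437.9, -11.2, 149.6]
eef_rot: [-3.141, 0.001, 3.141]
wrist_force: [0.8, -0.7, -0.4]
finger_gap: 94.1
finger_force: 0.0
```

Run:
```python
from h import *
c=shot('wrist','w6');t=shot('top','top6');s=manip.read_state();print(s['eef_pos'])
b=cv2.resize(t['frame'][135:240,240:400,::-1],None,fx=4,fy=4,interpolation=cv2.INTER_CUBIC)
cv2.imwrite('pics/v6.png',np.vstack([c['frame'][150:330,:,::-1],b]))
```

```text
[437.77858956 -11.27296437 149.2250434 ]
```

View pics/v6.png

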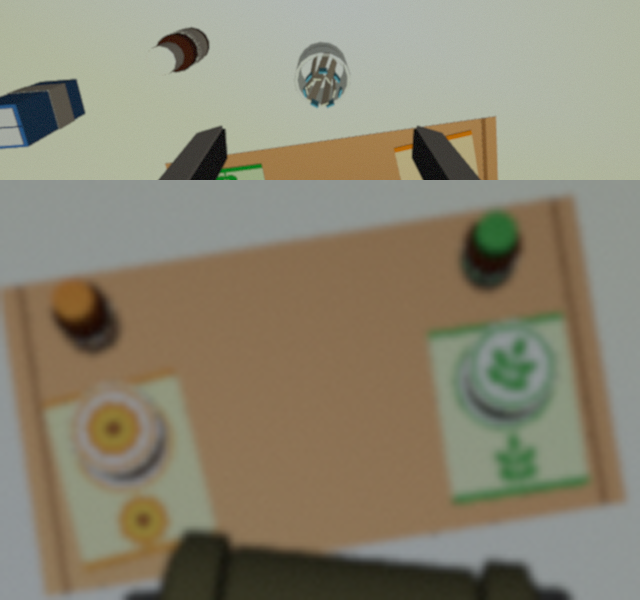

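Run:
```python
from h import *
w=load('w6');t=load('top6')
print('rim back/front',px(w,322.5,257,56),'foot back',px(w,322,192,0),'y',px(w,294.5,228,50),px(w,350.5,228,50))
print(px(t,240+75/4-.4,135+119/4-.4,76),px(t,240+496/4-.4,135+53/4-.4,76))
print(px(t,240+112/4-.4,135+248/4-.4,50),px(t,240+514/4-.4,135+188/4-.4,50))
```

```text
rim back/front [459.6  -8.8  56. ] foot back [415.   -8.9   0. ] y [436.6 -31.8  50. ] [436.6  14.1  50. ]
[640.9 132.1  76. ] [673.9 -91.5  76. ]
[575.8 116.2  50. ] [ 606.4 -102.4   50. ]
```

Call:
servo_tool --motion '[[[0,0.004,-0.1,0,0,0,0],[0,0.004,-0.2,0,0,0,0],[0,0.004,-0.25,0,0,0,0],[0,0.004,-0.2704,0,0,0,0.1],[0,0.004,-0.2704,0,0,0,0.6],[0,0.004,-0.2704,0,0,0,0.6],[0,0.004,-0.2704,0,0,0,0.6],[0,0.004,-0.2704,0,0,0,0.6],[0,0.004,-0.2704,0,0,0,0.6],[0,0.004,-0.2704,0,0,0,0.6]]]'

```text
clock: 24.8
eef_pos: [437.2, -9.0, 14.7]
eef_rot: [-3.142, 0.001, 3.141]
wrist_force: [-0.1, 0.9, 3.9]
finger_gap: 45.7
finger_force: 12.0
```

Call:
servo_tool --motion '[[[0,0,0,0,0,0,0.65],[0,0,0,0,0,0,0.65],[0,0,0,0,0,0,0.65],[0,0,0.05,0,0,0,0.65],[0,0,0.13,0,0,0,0.65],[0,0,0.23,0,0,0,0.65],[0,0,0.23,0,0,0,0.65]]]'

```text
clock: 25.5
eef_pos: [439.4, -9.2, 134.7]
eef_rot: [-3.141, 0.009, 3.142]
wrist_force: [0.5, 0.2, -0.7]
finger_gap: 45.5
finger_force: 12.0
```

Call:
servo_tool --motion '[[[0.31,0.034,0,0,0,0,0.65],[0.31,0.034,0,0,0,0,0.65],[0.31,0.034,0,0,0,0,0.65],[0.31,0.034,0,0,0,0,0.65],[0.31,0.034,0,0,0,0,0.65],[0.31,0.034,-0.08,0,0,0,0.65],[0.31,0.034,-0.16,0,0,0,0.65],[0.31,0.034,-0.21,0,0,0,0.65],[0.31,0.034,-0.225,0,0,0,0.65],[0.31,0.034,-0.229,0,0,0,0.65]]]'

```text
clock: 26.5
eef_pos: [591.2, 8.0, 15.1]
eef_rot: [3.142, -0.0, 3.141]
wrist_force: [0.5, -0.3, -0.8]
finger_gap: 46.0
finger_force: 12.0
```

Call:
servo_tool --motion '[[[0,0,0,0,0,0,0.65],[0,0,0,0,0,0,0.65],[0,0,0,0,0,0,0.65],[0,0,0,0,0,0,0.65]]]'

```text
clock: 26.9
eef_pos: [592.1, 8.0, 15.3]
eef_rot: [-3.142, 0.001, 3.141]
wrist_force: [0.6, 0.2, -1.3]
finger_gap: 45.7
finger_force: 12.0
```

Call:
servo_tool --motion '[[[0,0,-0.002,0,0,0,0.65],[0,0,-0.002,0,0,0,0.65],[0,0,-0.002,0,0,0,0.65],[0,0,-0.002,0,0,0,0.25],[0,0,-0.002,0,0,0,0.25],[0,0,-0.002,0,0,0,0.25],[0,0,-0.002,0,0,0,0.25],[0,0,0.05,0,0,0,0.2],[0,0,0.15,0,0,0,0.2],[0,0,0.25,0,0,0,0.2]]]'

```text
clock: 27.9
eef_pos: [591.2, 8.1, 140.8]
eef_rot: [3.141, -0.002, 3.141]
wrist_force: [0.8, 0.2, 0.6]
finger_gap: 75.3
finger_force: 0.0
```

Call:
servo_tool --motion '[[[0,0,0.05,0,0,0,0.2],[0.2,0,0.1,0,0,0,0.2],[0.2,0,0.1,0,0,0,0.2],[0.2,0,0.1,0,0,0,0.2],[0.2,0,0.1,0,0,0,0.2],[0.2,0,0.1,0,0,0,0.2],[0.2,0,0.1,0,0,0,0.2]]]'

```text
clock: 28.6
eef_pos: [691.1, 8.1, 189.9]
eef_rot: [3.142, -0.0, 3.142]
wrist_force: [-0.1, 0.1, -0.8]
finger_gap: 74.8
finger_force: 0.0
```

Run:
```python
from h import *
c=shot('wrist','w7');s=manip.read_state();print(s['eef_pos'],s['eef_rot'])
```

```text
[691.19480958   8.05659275 190.05591401] [-3.14154755e+00 -8.19287193e-06  3.14149974e+00]
```

View pics/w7.png

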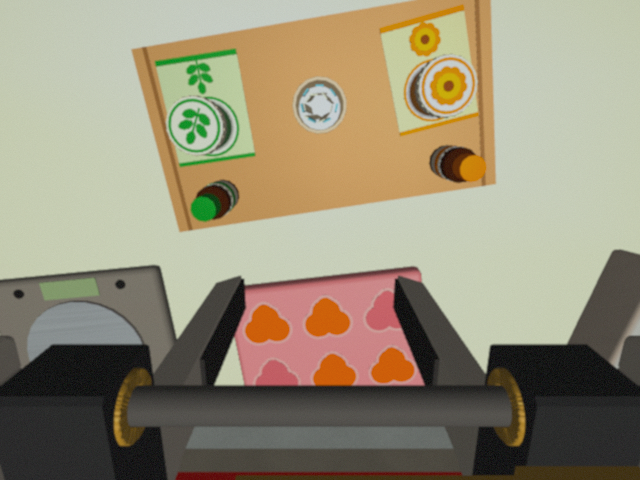

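Run:
```python
from h import *
w=load('w7')
for n,k,lid,cap in(('mint',[(156,64),(235,50),(180,165),(255,154)],(195,124),(204,208)),('mari',[(381,28),(463,7),(400,134),(480,117)],(448,86),(472.5,166))):
    q=[px(w,*a,2) for a in k];d=(q[2]+q[3]-q[0]-q[1])/2;e=d/np.linalg.norm(d);l=np.array([-e[1],e[0],0]);C=np.mean(q,0)+16*e
    P=px(w,*lid,50);B=px(w,*cap,76)
    print(n,'circle',C.round(1),'pot off',((P-C)@e).round(1),((P-C)@l).round(1),'oil off',((B-C)@e-70).round(1),((B-C)@l).round(1))
print(px(w,319,106,56))
```

```text
mint circle [610.  -99.2   2. ] pot off -2.4 0.4 oil off -3.3 0.0
mari circle [576.7 117.9   2. ] pot off -0.2 -2.0 oil off -3.9 -1.1
[593.3   7.6  56. ]
```

Run:
```python
from h import *
i=cv2.imread('pics/w7.png')
f=lambda a:cv2.resize(a,None,fx=4,fy=4,interpolation=cv2.INTER_CUBIC)
cv2.imwrite('pics/z7.png',np.hstack([f(i[40:180,155:255]),f(i[20:160,385:485])]))
```

View pics/z7.png

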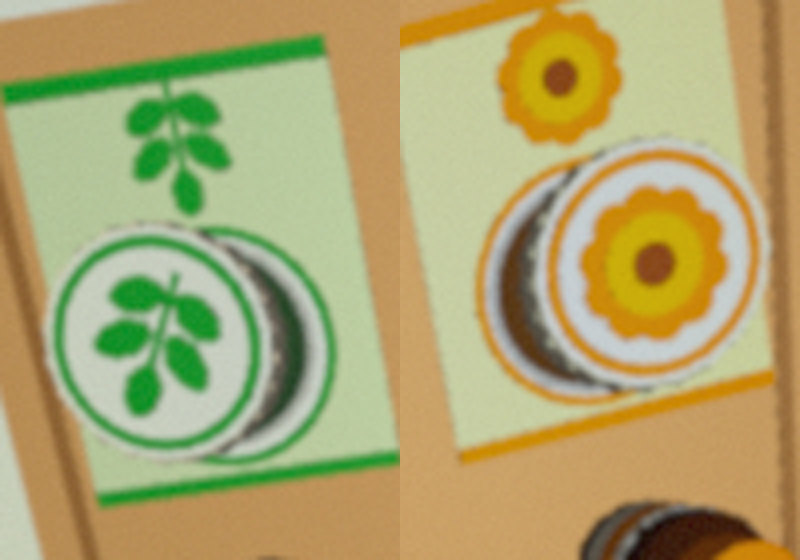

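```bash
python3 -c "
from h import *
print(manip.sign_off())"
```

```text
the job is handed in; nothing more can be done
None
```

The job is handed in at about 29 s of the 120 s: both pots measure within about 2 mm of their circles' centres, both oil bottles stand about 17 mm behind their cards (slightly under the 20 mm asked), the strip glass is midway between the circles, and I did not touch the lavender pot or bottle.

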